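# Tuck the gift crate's lid under its lap plate and hold it shut

## Robot

A 6-joint arm with a two-finger parallel gripper is mounted at the origin on the work surface. World frame = base frame: x ahead of the robot, y to its left, z up, the work surface at z = 0. Lengths are in m, angles in rad, forces in N, time in s.
With the tool pointing down it reaches from about 0.3 to 0.775 m from the base axis. Payload 14.6 kg.
Tool frame: the origin (TCP) lies between the finger pads; the fingertips stand 19 mm ahead of it and the grasp point (between the pads) is the TCP; z points along the fingers, y is the line along which they close (so a half turn about z gives the same grasp; the last joint's range is limited). The gripper opens to 94 mm and grips with 3 to 60 N. Pads are 16 mm wide; open, the fingers measure 119 mm over their backs; the gripper's body (75 mm by 177 mm) begins 78 mm behind the grasp point.
Start: joints at [-0.067, 0.3, 1.521, -0, 1.321, -0.067], TCP at [0.55, -0, 0.224] pointing down, gripper open.
Joint ranges: [-3.03, 3.03], [-0.79, 2.21], [0.23, 2.52], [-1.04, 4.18], [0, 3.07], [-2.55, 2.55]. Speed limits (rad/s): [2.22, 2.22, 2.57, 3.14, 3.14, 3.14].

## Interface

Orientations are given as a rotation vector (axis times angle).
In Python, from cell import sense, grab_frame, hand_in gives the robot as it stands.
- The arm moves only by the shell command python3 -m crank 'ROWS' [FORCE]. ROWS is JSON, a list of rows, each a list of 3 entries, a list of its own where there are three numbers: the shift along the tool's x, y, z scaled (see below), then the turn, a rotation vector about the tool's x, y, z scaled (see below), then the opening, from -1 (shut) to 1 (fully open). A call has exactly 5 rows; each row is the pose to reach, as a shift and turn from the pose commanded when the call began, along the tool's axes at that moment; what a row does not reach only later rows make up. The controller multiplies each number of a shift by 600 mm and each number of a turn by 90 degrees. A row lasts 1/12 s, in which the tool goes at most 41.7 mm and 7.16 degrees, less where a joint would pass 70% of its speed; a pose out of reach is approached as far as the arm can. A call with a number of a shift or a turn outside -1 to 1 is refused whole. A call with a gripper value outside its range is refused whole. The fingers move at their own pace and stop on an object; FORCE is the grip in N (left out, the last holds). Time passes only in rows, so rows that repeat a pose let the fingers close, or fill a call up. It gives the time, the measured TCP pose, the force, the opening and the grip force at its end, in the units of the state.
- sense(): the state, without advancing time (a new reading comes with each control period).
- grab_frame(name): name is "scene" or "side" or "wrist"; returns a dict with "frame" (400x640x3 uint8, blue, green, red), "mtx" (3x3 intrinsics, pixels), "dist" ([k1, k2, p1, p2, k3] as OpenCV has them; the pictures are not rectified), "R" (3x3) and "t" (3): a world point X has camera coordinates R X + t. Camera axes: x right, y down, z forward; pixel columns grow to the right and rows downward; lengths in m; the calibration is good to about 2 mm. A picture is of the moment at which its call begins. There is no depth.
- hand_in(): hands the job in; it is judged then, once.
The state is a dict: "t": time; "joints": joint angles; "joint_vel": joint speeds; "joint_torque": joint torques, N m; "tool_pos": TCP position; "orientation": TCP orientation; "force": force on the tool from outside, world axes, zero at the start; "torque": the same for the moment, N m; "opening": opening from 0.0 (shut) to 1.0 (fully open); "grip_force": force on a finger pad.
Only numpy, scipy, OpenCV 4.12 (cv2) and the standard library are available. Lean on these libraries where they do the work, as an engineer would, in place of code of your own. Each camera call takes 0.05 s, during which the arm holds its last target. There are 200 camera calls.

## Task

Pick up the loose plywood lid, tuck its plain edge (the one far from the batten) under the crate's hinged steel lap plate without lifting the plate, and push it home to the back rail so that the lid lies flat and square over the crate. Finish still holding the lid by its batten and pressing it firmly down on the crate's rim, as one does before taping: do not let go. Leave the jar, the tape roll and the card tray where they are.

Things in the scene. Friction and masses are not known exactly. Their poses are not given: they have to be found in the camera images.
- crate: Open pale wooden gift crate, fixed; 160 (x) x 200 (y) mm, rim 60 mm high, jars inside below the rim. Origin: centre of underside. Its +x side is the back: a rail stands there 13 mm above the rim, front face at crate x = +68 mm, and carries the lap plate. Lid goes in towards crate +x; when home its origin is at crate (-3, 0, 60) mm, axes alike. Left or right of the middle, yaw to 0.35 rad.
- lap (a joint): Angle (rad) of the hinged steel lap plate: 0 = down, level, on its stop; grows as the free edge lifts; falls back by itself; 0.7 N at the edge lifts it. Hinge at crate x = 74, z = 74.5 mm. Plate 3 mm thick, 190 wide (y), from the rail to crate x = +28, underside at crate z = 73: a gap 13 mm high over the rim, 40 deep, open to -x. Then a lip turned up 30 degrees to x = +18, its underside at z = 79.
- lap_lip (a point): Middle of the lap plate's turned-up free edge: crate x = +18, y = 0, z = 80.5 mm when the plate is down.
- lid: Loose plywood lid lying on the table: plate 142 (x) x 200 (y) x 5 mm, with a pale wooden grab batten on top, 22 (x) x 100 (y) x 28 mm high, centred at lid x = -45 mm, y = 0. About 0.13 kg. Origin: centre of the plate's underside; z up. Its +x edge is the plain edge to tuck. Lies on the other side of the middle from the crate, yaw to 0.35 rad.
- lid_edge (a point): Middle of the lid's plain edge, at half thickness: lid x = +71, y = 0, z = 2.5 mm.
- lid_batten (a point): Middle of the batten's top: lid x = -45, y = 0, z = 33 mm.
- jar: Bystander: loose closed glass jar, 56 mm across, 75 mm high, standing behind the crate. Origin: centre of its underside.
- tape: Bystander: loose roll of kraft tape, 90 mm across, 48 mm high, lying flat at one side of the work. Origin: centre of its underside.
- cards: Bystander: loose small cardboard card tray, 110 x 75 x 30 mm, at one side of the work. Origin: centre of its underside.

How it is judged:
On the way:
1. The lid's plain edge is tucked at least 8 mm under the level part of the lap plate, the plate lying down (x of lid_edge in the frame of crate between 0.036 and 0.075 m and z of lid_edge in the frame of crate between 0.055 and 0.075 m and y of lid_edge in the frame of crate between -0.03 and 0.03 m and value of joint lap below 0.15 rad), for 0.1 s.
At the end, for the whole second after the job is handed in: Lid flat on the rim (4 mm, 0.04 rad), square (0.1 rad, 12 mm sideways), its plain edge under the lap plate within 13 mm of the back rail; plate down (under 0.04 rad); fingers on the lid (over 2 N), lid-to-crate force over 5 N (the lid weighs under 2 N), lid at rest (x of lid_edge in the frame of crate between 0.055 and 0.072 m and y of lid_edge in the frame of crate between -0.012 and 0.012 m and z of lid in the frame of crate between 0.056 and 0.064 m and angle between the x axis of lid and the x axis of crate, either way round below 0.1 rad and angle between lid's own z axis and vertical below 0.04 rad and value of joint lap below 0.04 rad and contact force between lid and crate above 5 N and contact force between the fingers and lid above 2 N and linear speed of lid below 0.02 m/s); the arm keeps its last pose, push and grip.
It fails at once if the lap plate is lifted (over 0.15 rad, about 8 mm at its free edge) (value of joint lap above 0.15 rad).
It fails at once if the jar, the tape roll or the card tray is moved by over 25 mm (distance of any of jar, tape, cards from where it was at the start of the episode above 0.025 m).
It fails at once if the jar is tipped (angle between jar's own z axis and vertical above 0.4 rad).
It also fails if it takes over 46 s, if anything falls off the work surface, if the arm or the gripper's body presses on something with over 40 N, if the wrist force passes 120 N, or if a joint passes its speed limit or range.

## Working session

There is one attempt and no reset: what is moved stays moved. The work goes in short steps, Python scripts to look and compute and a shell command to move; the robot and the scene stay as the last step left them, time stands still between calls to the robot, and variables do not carry over. Pictures are saved under pics/ and viewed, at most 10 in all, crops included, and the job is handed in when it is done.

```bash
mkdir -p pics; ls; python3 - <<'E'
from cell import sense, grab_frame
import cv2,json,pickle
s=sense();print({k:s[k] for k in('t','tool_pos','orientation','force','opening')})
for n in("scene","side","wrist"):
    f=grab_frame(n);pickle.dump(f,open(f'pics/{n}0.pkl','wb'));cv2.imwrite(f'pics/{n}0.png',f['frame']);print(n,f['t'],f['dist'])
E
```

```text
pics
{'t': 0.0, 'tool_pos': array([5.49751039e-01, 1.38171105e-05, 2.23881095e-01]), 'orientation': array([-2.22080003e+00, -2.22081155e+00,  1.23208447e-03]), 'force': array([ 0.34937354, -0.04526671, -0.06404145]), 'opening': 0.9996126193382635}
scene [ 0.43783268 -0.22841829  1.44383337] [0.02578104 0.         0.         0.         0.        ]
side [-0.60456106  0.18003156  0.97465146] [-0.09878598  0.          0.          0.          0.        ]
wrist [-0.54835116 -0.02571254  0.39051921] [-0.01167716  0.          0.          0.          0.        ]
```

View pics/scene0.png

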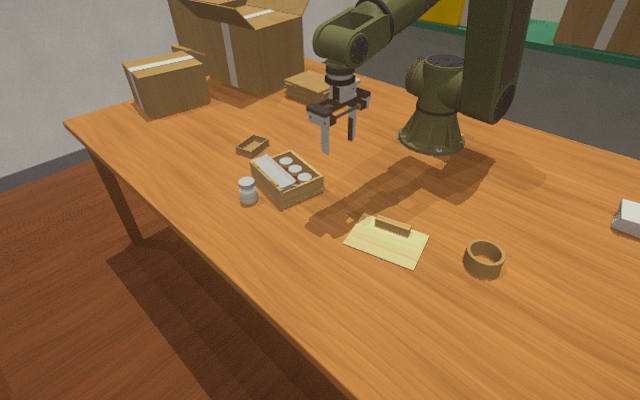

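View pics/side0.png

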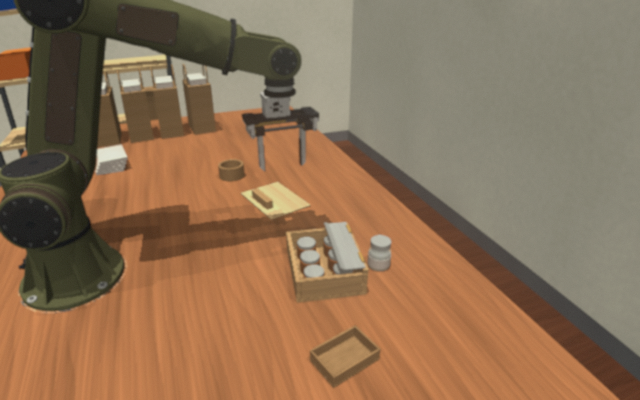

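```bash
python3 - <<'E'
import pickle,numpy as np
for n in("scene","side","wrist"):
    f=pickle.load(open(f'pics/{n}0.pkl','rb'));R=np.array(f['R']);print(n,-R.T@f['t'],R.round(2).tolist(),np.array(f['mtx']).round(1).tolist())
E
```

```text
scene [1.20879156 0.57772493 0.73046837] [[-0.7, 0.72, -0.02], [0.46, 0.43, -0.78], [-0.55, -0.55, -0.62]] [[365.1, 0.0, 319.1], [0.0, 365.1, 195.3], [0.0, 0.0, 1.0]]
side [ 0.29496279 -0.92692826  0.63376009] [[0.94, -0.35, 0.0], [-0.17, -0.46, -0.87], [0.31, 0.82, -0.49]] [[411.0, 0.0, 317.0], [0.0, 411.0, 202.5], [0.0, 0.0, 1.0]]
wrist [0.54861961 0.07425064 0.38387335] [[1.0, -0.0, -0.0], [0.0, -0.97, 0.25], [-0.0, -0.25, -0.97]] [[335.9, 0.0, 321.8], [0.0, 335.9, 193.5], [0.0, 0.0, 1.0]]
```

Scene view: lid about (388,240) with its batten at (393,226), crate (287,178), jar (248,190), tape (484,260), cards (252,147). The side view agrees: lid (275,199), crate (327,262), jar (380,252), cards (345,355).

View pics/wrist0.png

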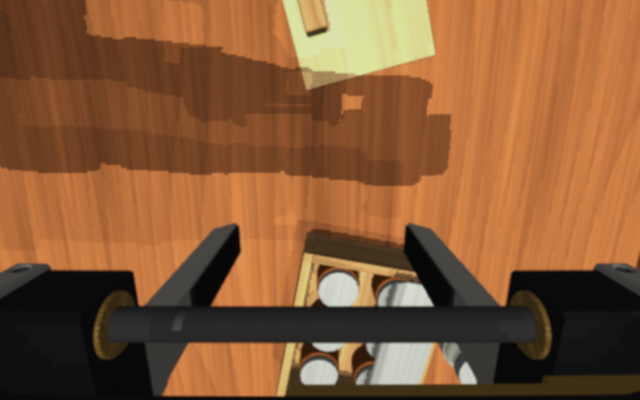

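```bash
cat > h.py <<'E'
import cv2,pickle,numpy as np
def load(n): return pickle.load(open(f'pics/{n}.pkl','rb'))
def ray(f,uv):
    p=cv2.undistortPoints(np.float64(uv).reshape(-1,1,2),np.array(f['mtx']),np.array(f['dist'])).reshape(-1,2)
    R=np.array(f['R']);d=np.c_[p,np.ones(len(p))]@R;return -R.T@np.array(f['t']),d
def onz(f,uv,z):
    c,d=ray(f,uv);return c+d*((z-c[2])/d[:,2])[:,None]
def tri(f1,uv1,f2,uv2):
    c1,d1=ray(f1,uv1);c2,d2=ray(f2,uv2);out=[]
    for a,b in zip(d1,d2):
        s=np.linalg.lstsq(np.c_[a,-b],c2-c1,rcond=None)[0];p,q=c1+a*s[0],c2+b*s[1];out.append([*(p+q)/2,np.linalg.norm(p-q)])
    return np.array(out)
def proj(f,X): return cv2.projectPoints(np.float64(X).reshape(-1,1,3),cv2.Rodrigues(np.array(f['R']))[0],np.array(f['t']),np.array(f['mtx']),np.array(f['dist']))[0].reshape(-1,2)
E
python3 - <<'E'
from h import *
for n,r in(('scene0',(220,130,450,280)),('side0',(230,170,400,310))):
    x0,y0,x1,y1=r;c=load(n)['frame'][y0:y1,x0:x1];cv2.imwrite(f'pics/{n}c.png',cv2.resize(c,None,fx=3.4,fy=3.4,interpolation=cv2.INTER_CUBIC))
E
```

```text
(no output)
```

View pics/scene0c.png

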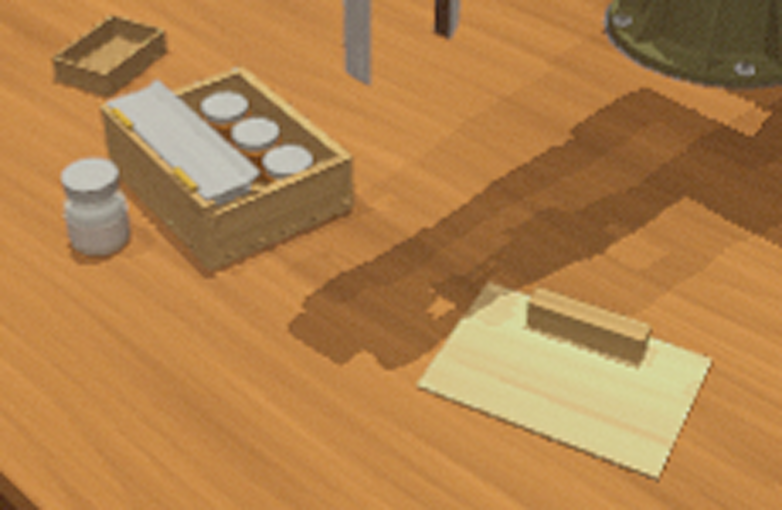

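The wrist view shows the lid corner at (307,88) and the crate's front-left rim corner near (308,250). The scene crop shows the lid's four corners, the batten, the crate rim corners at crop (104,110), (240,70), (351,157), (207,212) and the lap plate at its back.

```bash
python3 - <<'E'
from h import *
s=load('scene0');d=load('side0')
def quad(f,box):
    x0,y0,x1,y1=box;im=f['frame'];hsv=cv2.cvtColor(im,cv2.COLOR_BGR2HSV)
    m=cv2.inRange(hsv,(20,50,140),(40,160,255));k=np.zeros_like(m);k[y0:y1,x0:x1]=m[y0:y1,x0:x1]
    c=max(cv2.findContours(k,cv2.RETR_EXTERNAL,cv2.CHAIN_APPROX_NONE)[0],key=cv2.contourArea);h=cv2.convexHull(c)
    for e in np.arange(1,15,.5):
        q=cv2.approxPolyDP(h,e,True)
        if len(q)<=4:break
    return q.reshape(-1,2)
qs=quad(s,(330,200,440,275));qd=quad(d,(230,175,320,222))
print(qs.tolist(),qd.tolist());print(onz(s,qs,.005).round(4).tolist());print(onz(d,qd,.005).round(4).tolist())
r=np.array([[104,110],[240,70],[351,157],[207,212]])/3.4+[220,130]
P=onz(s,r,.06);print('crate',P.round(4).tolist(),[np.linalg.norm(P[i]-P[i-1]).round(4) for i in range(4)],P.mean(0))
E
```

```text
[[343, 242], [368, 215], [428, 235], [413, 269]] [[308, 205], [265, 213], [242, 193], [278, 183]]
[[0.6679, 0.129, 0.005], [0.5337, 0.1101, 0.005], [0.4859, 0.2826, 0.005], [0.6175, 0.319, 0.005]]
[[0.6616, 0.1195, 0.005], [0.5244, 0.1189, 0.005], [0.4856, 0.2705, 0.005], [0.6166, 0.2996, 0.005]]
crate [[0.6442, -0.3014, 0.06], [0.5036, -0.2583, 0.06], [0.5365, -0.0702, 0.06], [0.682, -0.1057, 0.06]] [np.float64(0.1993), np.float64(0.147), np.float64(0.191), np.float64(0.1498)] [ 0.5915703  -0.18389609  0.06      ]
```

View pics/side0c.png

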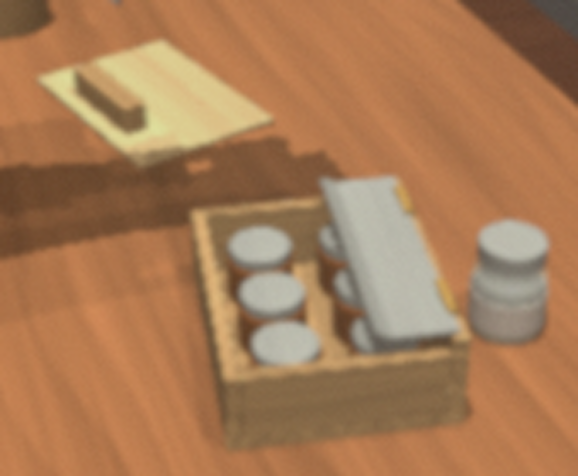

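The side crop shows the crate front rim corners at crop (193,213) and (228,378), and the plate lying down. Next I take closer wrist views, first of the crate and then of the lid.

```bash
cat > snap.py <<'E'
import sys,pickle,cv2
from cell import grab_frame
cam,n=sys.argv[1:3]
f=grab_frame(cam);pickle.dump(f,open(f'pics/{n}.pkl','wb'));cv2.imwrite(f'pics/{n}.png',f['frame'])
E
python3 -m crank '[[[-0.066,0.013,0],[0,0,0],1],[[-0.132,0.026,0],[0,0,0],1],[[-0.198,0.04,0],[0,0,0],1],[[-0.264,0.053,0],[0,0,0],1],[[-0.3,0.067,0],[0,0,0],1]]'
python3 -m crank '[[[0,0,0],[0,0,0],1],[[0,0,0],[0,0,0],1],[[0,0,0],[0,0,0],1],[[0,0,0],[0,0,0],1],[[0,0,0],[0,0,0],1]]'
python3 snap.py wrist w1
python3 -m crank '[[[-0.05,0,0],[0,0,0],1],[[-0.1,0,0],[0,0,0],1],[[-0.12,0,0],[0,0,0],1],[[-0.12,0,0],[0,0,0],1],[[-0.12,0,0],[0,0,0],1]]'
python3 -m crank '[[[0,0,0],[0,0,0],1],[[0,0,0],[0,0,0],1],[[0,0,0],[0,0,0],1],[[0,0,0],[0,0,0],1],[[0,0,0],[0,0,0],1]]'
python3 snap.py wrist w2
python3 -c "
import cv2,numpy as np
a,b=cv2.imread('pics/w1.png')[:330],cv2.imread('pics/w2.png')[:330]
cv2.imwrite('pics/w12.png',cv2.resize(np.vstack([a[:,100:],b[:,100:]]),None,fx=.9,fy=.9))"
```

```text
t: 0.57
tool_pos: [0.5899, -0.1838, 0.224]
orientation: [-2.224, -2.219, 0.001]
force: [0.0, 0.2, 0.2]
opening: 0.999
grip_force: 0.0
t: 0.98
tool_pos: [0.5902, -0.1789, 0.2247]
orientation: [2.22, 2.223, 0.0]
force: [0.3, -0.5, -1.0]
opening: 0.998
grip_force: 0.0
t: 1.45
tool_pos: [0.5901, -0.2516, 0.2243]
orientation: [-2.222, -2.221, -0.0]
force: [0.6, 1.1, -0.0]
opening: 0.999
grip_force: 0.0
t: 1.87
tool_pos: [0.5903, -0.2515, 0.2245]
orientation: [2.221, 2.222, 0.0]
force: [-0.1, 0.5, 0.4]
opening: 1.0
grip_force: 0.0
```

View pics/w2.png

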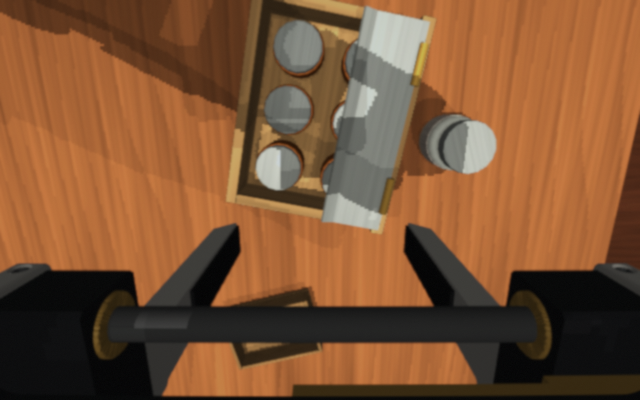

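w2 shows the crate: front -y rim corner (229,201), front edge rising to (256,0), lap plate lip edge (366,8)–(323,221), jar (458,145), card tray (275,325). Now the lid from two wrist positions.

```bash

python3 -m crank '[[[0.066,-0.01,0],[0,0,0],1],[[0.132,-0.02,0],[0,0,0],1],[[0.198,-0.03,0],[0,0,0],1],[[0.264,-0.04,0],[0,0,0],1],[[0.33,-0.05,0],[0,0,0],1]]'
python3 -m crank '[[[0.066,0,0],[0,0,0],1],[[0.132,0,0],[0,0,0],1],[[0.198,0,0],[0,0,0],1],[[0.25,0,0],[0,0,0],1],[[0.25,0,0],[0,0,0],1]]'
python3 -m crank '[[[0,0,0],[0,0,0],1],[[0,0,0],[0,0,0],1],[[0,0,0],[0,0,0],1],[[0,0,0],[0,0,0],1],[[0,0,0],[0,0,0],1]]'
python3 snap.py wrist w3
python3 -m crank '[[[0.06,0,0],[0,0,0],1],[[0.1,0,0],[0,0,0],1],[[0.1,0,0],[0,0,0],1],[[0.1,0,0],[0,0,0],1],[[0.1,0,0],[0,0,0],1]]'
python3 -m crank '[[[0,0,0],[0,0,0],1],[[0,0,0],[0,0,0],1],[[0,0,0],[0,0,0],1],[[0,0,0],[0,0,0],1],[[0,0,0],[0,0,0],1]]'
python3 snap.py wrist w4
python3 -c "
import cv2,numpy as np
a,b,c=[cv2.imread(f'pics/w{i}.png')[:300,180:500] for i in (1,3,4)]
d=cv2.imread('pics/wrist0.png')[100:400,180:500]
cv2.imwrite('pics/w134.png',np.vstack([np.hstack([a,d]),np.hstack([b,c])]))"
```

```text
t: 2.33
tool_pos: [0.5595, -0.0523, 0.2245]
orientation: [2.222, 2.221, 0.0]
force: [0.9, -0.7, 0.2]
opening: 0.998
grip_force: 0.0
t: 2.75
tool_pos: [0.5597, 0.1009, 0.2246]
orientation: [-2.216, -2.226, -0.001]
force: [-0.3, 1.4, 0.1]
opening: 0.999
grip_force: 0.0
t: 3.17
tool_pos: [0.5603, 0.0951, 0.2245]
orientation: [-2.223, -2.22, 0.0]
force: [0.1, 0.7, -0.4]
opening: 0.998
grip_force: 0.0
t: 3.63
tool_pos: [0.5602, 0.1554, 0.2244]
orientation: [2.222, 2.221, -0.0]
force: [0.6, 0.6, 0.4]
opening: 0.999
grip_force: 0.0
t: 4.05
tool_pos: [0.5602, 0.1557, 0.2245]
orientation: [2.222, 2.221, 0.0]
force: [0.5, 0.1, 0.0]
opening: 0.999
grip_force: 0.0
```

View pics/w134.png

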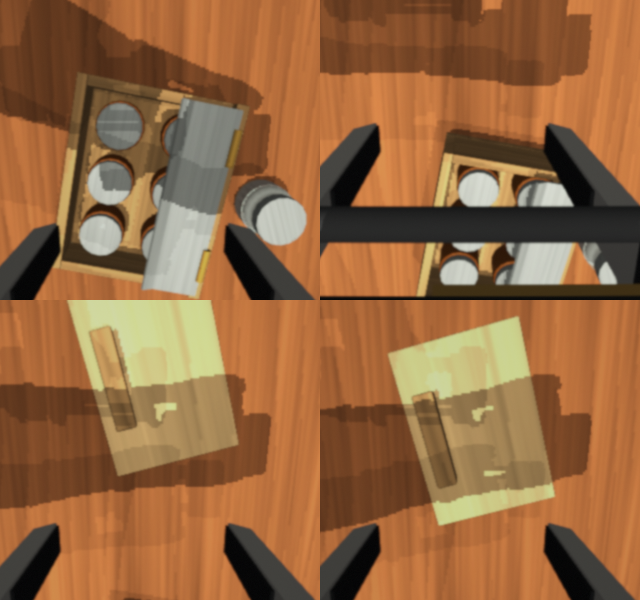

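The composite shows, in full-image pixels:
- **Crate corners:** w1 (259,74) and (237,268) at the front, with the lip edge (363,96)–(323,289). The same +y front corner is at (307,254) in wrist0.
- **Lid corners:** w4 (248,53), (378,17), (414,196), (300,225).
- **Batten top corners:** visible in both w3 and w4.

```bash
python3 - <<'E'
from h import *
w0,w1,w2,w3,w4=[load(n) for n in('wrist0','w1','w2','w3','w4')]
def ref(f,p,w=4):
    g=cv2.cvtColor(f['frame'],cv2.COLOR_BGR2GRAY);q=cv2.cornerSubPix(g,np.float32(p).reshape(-1,1,2),(w,w),(-1,-1),(3,40,.01)).reshape(-1,2)
    print(' ref',q.round(1).tolist());return q
print('crate +y front',tri(w0,[[307,254]],w1,[[259,74]]).round(4))
a=ref(w1,[[259,74],[237,268],[363,96],[323,289]]);b=ref(w2,[[229,201],[322,222]])
print('crate -y front',tri(w1,a[1:2],w2,b[:1]).round(4)); print('lip -y',tri(w1,a[3:],w2,b[1:]).round(4))
P=onz(w1,a[:2],.06);Q=onz(w1,a[2:],.081);print('front',P.round(4).tolist(),np.linalg.norm(P[0]-P[1]),'lip',Q.round(4).tolist())
for A in(P,Q):
    d=A[0]-A[1];print('yaw',np.arctan2(-d[0],d[1]))
d=P[0]-P[1];yaw=np.arctan2(-d[0],d[1]);x=np.array([np.cos(yaw),np.sin(yaw),0])
print('crate centre from front',P.mean(0)+.08*x,' from lip',Q.mean(0)-.018*x)
c4=ref(w4,[[248,53],[378,17],[414,196],[300,225]]);L=onz(w4,c4,.005);print('lid',L.round(4).tolist(),L.mean(0))
print([np.linalg.norm(L[i]-L[i-1]).round(4) for i in range(4)])
for d in(L[0]-L[3],L[1]-L[2]):print('lid yaw',np.arctan2(-d[0],d[1]))
b3=ref(w3,[[270,31],[290,26],[295,131],[316,126]],3);b4=ref(w4,[[271,96],[293,91],[299,187],[317,182]],3)
print('batten',tri(w3,b3,w4,b4).round(4).tolist());
B=onz(w4,b4,.033);print(B.round(4).tolist(),B.mean(0));d=B[0]+B[1]-B[2]-B[3];print('yaw',np.arctan2(-d[0],d[1]))
d=L[0]-L[3]+L[1]-L[2];y=np.arctan2(-d[0],d[1]);print('batten from lid',L.mean(0)-.045*np.array([np.cos(y),np.sin(y),0]),y)
c3=ref(w3,[[414,146],[299,175]]);print('lid z',tri(w3,c3,w4,c4[2:]).round(4).tolist())
E
```

```text
crate +y front [[ 0.5321 -0.0767  0.0596  0.0016]]
 ref [[257.8999938964844, 71.5999984741211], [237.0, 268.0], [362.70001220703125, 92.69999694824219], [321.70001220703125, 289.5]]
 ref [[225.8000030517578, 200.89999389648438], [321.5, 218.39999389648438]]
crate -y front [[ 0.4993 -0.2662  0.0724  0.006 ]]
lip -y [[ 5.889e-01 -2.770e-01  9.420e-02  2.000e-04]]
front [[0.5305, -0.0748, 0.06], [0.499, -0.2719, 0.06]] 0.19950893954748322 lip [[0.6244, -0.0939, 0.081], [0.589, -0.2848, 0.081]]
yaw -0.15816005567941332
yaw -0.18317081196348156
crate centre from front [ 0.59374535 -0.18594317  0.06      ]  from lip [ 0.58890292 -0.18651254  0.081     ]
 ref [[247.6999969482422, 52.79999923706055], [378.20001220703125, 15.899999618530273], [414.20001220703125, 196.3000030517578], [298.6000061035156, 225.10000610351562]]
lid [[0.4809, 0.2838, 0.005], [0.6171, 0.3193, 0.005], [0.6673, 0.1269, 0.005], [0.5312, 0.0912, 0.005]] [0.5741279  0.20526344 0.005     ]
[np.float64(0.1991), np.float64(0.1407), np.float64(0.1988), np.float64(0.1406)]
lid yaw 0.2556735255284417
lid yaw 0.2551706014036749
 ref [[268.1000061035156, 30.700000762939453], [289.6000061035156, 25.299999237060547], [296.20001220703125, 131.5], [316.5, 126.0999984741211]]
 ref [[270.5, 96.69999694824219], [291.20001220703125, 90.5999984741211], [298.70001220703125, 188.5], [316.8999938964844, 182.10000610351562]]
batten [[0.508, 0.2384, 0.0364, 0.0003], [0.5282, 0.2444, 0.0298, 0.0], [0.5335, 0.1433, 0.0333, 0.0014], [0.5536, 0.1481, 0.023, 0.0]]
[[0.5074, 0.2385, 0.033], [0.5284, 0.2443, 0.033], [0.5342, 0.1433, 0.033], [0.5537, 0.1504, 0.033]] [0.53093107 0.19411024 0.033     ]
yaw 0.2687296957212094
batten from lid [0.53058785 0.19389402 0.005     ] 0.2554222158533354
 ref [[417.6000061035156, 144.3000030517578], [297.5, 175.6999969482422]]
lid z [[0.6674, 0.1267, 0.0043, 0.0002], [0.5311, 0.0907, 0.0038, 0.0001]]
```

```bash

python3 -m crank '[[[0.02,-0.016,0],[0,0,-0.06],0.1],[[0.04,-0.033,0],[0,0,-0.12],0.1],[[0.064,-0.049,0],[0,0,-0.163],0.1],[[0.064,-0.049,0.05],[0,0,-0.163],0.1],[[0.064,-0.049,0.1],[0,0,-0.163],0.1]]' 30
python3 -m crank '[[[0,0,0.06],[0,0,0],0.1],[[0,0,0.12],[0,0,0],0.1],[[0,0,0.14],[0,0,0],0.1],[[0,0,0.14],[0,0,0],0.1],[[0,0,0.14],[0,0,0],0.1]]'
python3 snap.py side sd1
python3 - <<'E'
from cell import sense
from h import *
from scipy.spatial.transform import Rotation as R
s=sense();M=R.from_rotvec(s['orientation']).as_matrix();p=s['tool_pos'];print(p,M.round(3).tolist())
t=np.array([.5308,.194,.028]);print('units',M.T@(t-p)/.6,'yaw',np.arctan2(M[1,1],M[0,1]))
E
```

```text
t: 4.52
tool_pos: [0.5311, 0.1953, 0.1652]
orientation: [1.916, 2.487, 0.005]
force: [0.8, 0.2, -0.5]
opening: 0.683
grip_force: 0.0
t: 4.93
tool_pos: [0.5313, 0.1945, 0.0816]
orientation: [1.919, 2.487, 0.001]
force: [-0.5, 0.7, -0.1]
opening: 0.548
grip_force: 0.0
[0.53179713 0.19467273 0.08247623] [[-0.253, 0.967, 0.002], [0.967, 0.253, 0.001], [0.0, 0.002, -1.0]]
units [-0.00067037 -0.00211796  0.09078867] yaw 0.255997822155498
```

```bash

python3 -m crank '[[[0,-0.001,0.03],[0,0,0],0.1],[[0,-0.001,0.06],[0,0,0],0.1],[[0,-0.001,0.08],[0,0,0],0.1],[[0,-0.001,0.09],[0,0,0],0.1],[[0,-0.001,0.09],[0,0,0],0.1]]'
python3 -m crank '[[[0,0,0],[0,0,0],-0.3],[[0,0,0],[0,0,0],-0.6],[[0,0,0],[0,0,0],-1],[[0,0,0],[0,0,0],-1],[[0,0,0],[0,0,0],-1]]' 35
python3 -m crank '[[[0,0,0],[0,0,0],-1],[[0,0,0],[0,0,0],-1],[[0,0,0],[0,0,0],-1],[[0,0,0],[0,0,0],-1],[[0,0,0],[0,0,0],-1]]'
```

```text
t: 5.4
tool_pos: [0.5303, 0.1943, 0.0264]
orientation: [-1.92, -2.487, 0.0]
force: [-0.4, 0.4, -1.4]
opening: 0.553
grip_force: 0.0
t: 5.82
tool_pos: [0.5305, 0.1943, 0.0269]
orientation: [1.919, 2.486, 0.001]
force: [-1.0, -0.7, 2.7]
opening: 0.235
grip_force: 10.6
t: 6.23
tool_pos: [0.5305, 0.1943, 0.0269]
orientation: [1.919, 2.487, 0.001]
force: [-0.4, -0.7, 5.4]
opening: 0.233
grip_force: 35.0
```

```bash

python3 -m crank '[[[0,0,-0.03],[0,0,0],-1],[[0,0,-0.08],[0,0,0],-1],[[0,0,-0.14],[0,0,0],-1],[[0,0,-0.2],[0,0,0],-1],[[0,0,-0.25],[0,0,0],-1]]'
python3 -m crank '[[[0,0,0],[0,0,0.06],-1],[[0,0,0],[0,0,0.12],-1],[[0,0,0],[0,0,0.18],-1],[[0,0,0],[0,0,0.24],-1],[[0,0,0],[0,0,0.271],-1]]'
python3 -m crank '[[[-0.03,0,0],[0,0,0],-1],[[-0.09,0,0],[0,0,0],-1],[[-0.15,0,0],[0,0,0],-1],[[-0.21,0.003,0],[0,0,0],-1],[[-0.27,0.003,0],[0,0,0],-1]]'
python3 -m crank '[[[-0.06,0,0],[0,0,0],-1],[[-0.12,0,0],[0,0,0],-1],[[-0.18,0,0],[0,0,0],-1],[[-0.24,0,0],[0,0,0],-1],[[-0.28,0,0],[0,0,0],-1]]'
python3 -m crank '[[[-0.04,0,0],[0,0,0],-1],[[-0.057,0.003,0],[0,0,0],-1],[[-0.057,0.003,0],[0,0,0],-1],[[-0.057,0.003,0],[0,0,0],-1],[[-0.057,0.003,0],[0,0,0],-1]]'
for c in scene side wrist; do python3 snap.py $c ${c}5; done
python3 -c "
import cv2,numpy as np
a=cv2.imread('pics/scene5.png')[80:230,180:380];b=cv2.imread('pics/side5.png')[130:330,220:420];c=cv2.imread('pics/wrist5.png')
a=cv2.resize(a,None,fx=2,fy=2);b=cv2.resize(b,(300,300));o=np.zeros((600,700,3),np.uint8);o[:300,:400]=a;o[:300,400:]=b;o[300:,:480]=cv2.resize(c,(480,300));cv2.imwrite('pics/c5.png',o)"
```

```text
t: 6.65
tool_pos: [0.5301, 0.1942, 0.1786]
orientation: [1.919, 2.487, 0.001]
force: [0.7, 0.1, -1.5]
opening: 0.231
grip_force: 35.0
t: 7.07
tool_pos: [0.5299, 0.1942, 0.176]
orientation: [-2.407, -2.018, 0.001]
force: [0.6, -0.0, -2.2]
opening: 0.23
grip_force: 35.0
t: 7.48
tool_pos: [0.5039, 0.0328, 0.1761]
orientation: [-2.401, -2.025, 0.001]
force: [0.3, -0.1, -1.9]
opening: 0.235
grip_force: 35.0
t: 7.9
tool_pos: [0.4752, -0.1339, 0.1762]
orientation: [-2.403, -2.024, 0.001]
force: [1.0, 0.2, -1.6]
opening: 0.231
grip_force: 35.0
t: 8.32
tool_pos: [0.4724, -0.1643, 0.1763]
orientation: [-2.4, -2.026, 0.0]
force: [0.6, -0.2, -0.8]
opening: 0.228
grip_force: 35.0
```

View pics/c5.png

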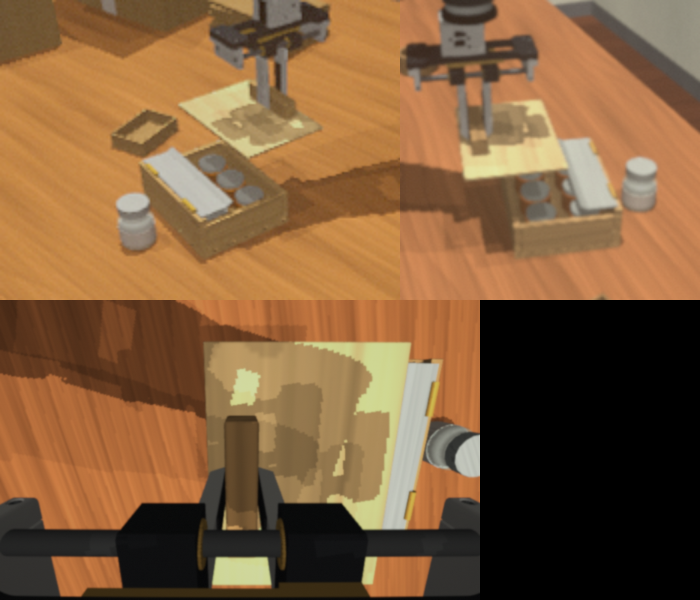

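The composite shows the lid held level in front of the crate, plate down and bystanders in place. In wrist pixels, the lid's plain edge runs (548,57)–(496,377), with its front far corner at (273,57). I'll triangulate its corners to check tilt and yaw.

```bash
python3 - <<'E'
from h import *
from cell import sense
w,s,d=load('wrist5'),load('scene5'),load('side5')
def quad(f,box):
    x0,y0,x1,y1=box;hsv=cv2.cvtColor(f['frame'],cv2.COLOR_BGR2HSV)
    m=cv2.inRange(hsv,(21,50,100),(40,170,255));k=np.zeros_like(m);k[y0:y1,x0:x1]=m[y0:y1,x0:x1]
    k=cv2.morphologyEx(k,cv2.MORPH_OPEN,np.ones((3,3)));c=max(cv2.findContours(k,0,1)[0],key=cv2.contourArea);h=cv2.convexHull(c)
    for e in np.arange(1,15,.5):
        q=cv2.approxPolyDP(h,e,True)
        if len(q)<=4:break
    return q.reshape(-1,2).tolist()
print('scene',quad(s,(262,110,345,160)));print('side',quad(d,(240,185,340,252)))
print('wrist',quad(w,(250,40,560,300)))
A=tri(w,[[548,57],[273,57]],s,[[304,156.5],[340,142.5]]);print('+y corners w-s',A.round(4).tolist())
A=tri(s,[[304,156.5],[270,131.5],[340,142.5]],d,[[331,243],[321,197.5],[260,248.5]]);print('s-d',A.round(4).tolist())
E=onz(w,[[548,57],[496,377],[273,57]],.154);print(E.round(4).tolist());v=E[0]-E[1];print('yaw',np.arctan2(-v[0],v[1]))
H=onz(w,[[588,82],[547,300]],.076);v=H[0]-H[1];print('hinge',H.round(4).tolist(),'yaw',np.arctan2(-v[0],v[1]))
print(sense()['tool_pos'])
E
```

```text
scene [[304, 120], [305, 131], [288, 145], [271, 133]]
side [[331, 238], [266, 249], [261, 228], [322, 221]]
wrist [[404, 56], [546, 57], [509, 299], [455, 271]]
+y corners w-s [[0.6, -0.0864, 0.1559, 0.0006], [0.4642, -0.0644, 0.1529, 0.0034]]
s-d [[0.5743, -0.1725, 0.09, 0.0828], [0.599, -0.204, 0.2015, 0.0405], [0.4241, -0.136, 0.0885, 0.0616]]
[[0.6014, -0.0866, 0.154], [0.5679, -0.281, 0.154], [0.4631, -0.0634, 0.154]]
yaw -0.1706467091136342
hinge [[0.6815, -0.1071, 0.076], [0.6513, -0.2872, 0.076]] yaw -0.16603181618944807
[ 0.47246335 -0.16440446  0.17644532]
```

```bash

python3 -m crank '[[[0,0,0.03],[0,0,0],-1],[[0,0,0.07],[0,0,0],-1],[[0,0,0.11],[0,0,0],-1],[[0,0,0.13],[0,0,0],-1],[[0,0,0.14],[0,0,0],-1]]'
python3 -m crank '[[[0,0,0],[0,0,0],-1],[[0,0,0.002],[0,0,0],-1],[[0,0,0.004],[0,0,0],-1],[[0,0,0.006],[0,0,0],-1],[[0,0,0.006],[0,0,0],-1]]'
```

```text
t: 8.88
tool_pos: [0.4717, -0.1644, 0.0907]
orientation: [-2.399, -2.025, 0.002]
force: [0.4, 0.2, -1.6]
opening: 0.233
grip_force: 35.0
t: 9.3
tool_pos: [0.4725, -0.1654, 0.0892]
orientation: [2.401, 2.025, 0.001]
force: [0.7, -0.0, -1.9]
opening: 0.232
grip_force: 35.0
```

```bash

python3 -m crank '[[[0,0,0.001],[0,0,0],-1],[[0,0,0.002],[0,0,0],-1],[[0,0,0.003],[0,0,0],-1],[[0,0,0.003],[0,0,0],-1],[[0,0,0.003],[0,0,0],-1]]'
python3 -m crank '[[[0,0,0.001],[0,0,0],-1],[[0,0,0.002],[0,0,0],-1],[[0,0,0.003],[0,0,0],-1],[[0,0,0.003],[0,0,0],-1],[[0,0,0.003],[0,0,0],-1]]'
```

```text
t: 9.72
tool_pos: [0.4722, -0.1653, 0.087]
orientation: [-2.402, -2.025, 0.0]
force: [-0.0, 0.6, -2.8]
opening: 0.228
grip_force: 35.0
t: 10.13
tool_pos: [0.4725, -0.1654, 0.0865]
orientation: [2.401, 2.025, 0.001]
force: [-8.1, 1.8, 14.9]
opening: 0.232
grip_force: 35.0
```

Contact with the rim came at TCP z ≈ 0.0868, as expected. I raise about 3.5 mm and slide under the lip.

```bash

python3 -m crank '[[[0,0,-0.003],[0,0,0],-1],[[0,0,-0.006],[0,0,0],-1],[[0,0,-0.009],[0,0,0],-1],[[0,0.01,-0.009],[0,0,0],-1],[[0,0.02,-0.009],[0,0,0],-1]]'
python3 -m crank '[[[0,0.01,0],[0,0,0],-1],[[0,0.02,0],[0,0,0],-1],[[0,0.03,0],[0,0,0],-1],[[0,0.04,0],[0,0,0],-1],[[0,0.04,0],[0,0,0],-1]]'
for c in side wrist; do python3 snap.py $c ${c}6; done
python3 -c "
import cv2,numpy as np
b=cv2.imread('pics/side6.png')[170:320,230:430];c=cv2.imread('pics/wrist6.png')[0:300,240:640]
o=np.zeros((600,800,3),np.uint8);o[:300,:400]=cv2.resize(b,None,fx=2,fy=2);o[300:,:400]=c;o[:300,400:]=cv2.resize(cv2.imread('pics/wrist6.png')[20:170,430:630],None,fx=2,fy=2);cv2.imwrite('pics/c6.png',o)"
```

```text
t: 10.55
tool_pos: [0.4846, -0.1674, 0.0907]
orientation: [2.402, 2.025, 0.0]
force: [-0.1, 0.4, -1.6]
opening: 0.233
grip_force: 35.0
t: 10.97
tool_pos: [0.5087, -0.1716, 0.0905]
orientation: [2.401, 2.025, 0.0]
force: [0.9, 1.0, -1.0]
opening: 0.229
grip_force: 35.0
```

View pics/c6.png

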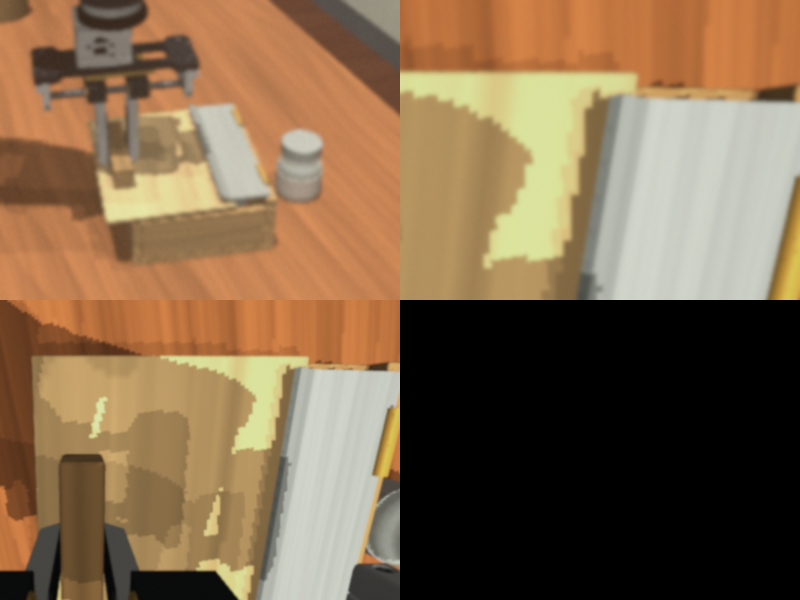

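The tuck has started: the lid's far corner is at wrist (548,56), about 10 mm under the lip, with the plate down. The plate's +y edge is near (540,68). I check the sideways offset.

```bash
python3 - <<'E'
from h import *
w=load('wrist6')
c=np.array([.591,-.1855]);a=-.17;M=np.array([[np.cos(a),-np.sin(a)],[np.sin(a),np.cos(a)]])
for n,p,z in(('lid +x+y corner',[548,56.5],.0687),('lid -x+y corner',[273,56],.0687),('lip +y corner',[540,68.5],.0815),('plate back +y',[638,71],.076),('rim +y edge',[580,65],.06),('rail +y',[620,65],.073)):
    print(n,((onz(w,[p],z)[0,:2]-c)@M).round(4))
E
```

```text
lid +x+y corner [0.0296 0.0983]
lid -x+y corner [-0.1102  0.0981]
lip +y corner [0.0185 0.0912]
plate back +y [0.0712 0.0909]
rim +y edge [0.0531 0.0953]
rail +y [0.064 0.094]
```

```bash

python3 -m crank '[[[-0.002,0.008,0],[0,0,0],-1],[[-0.004,0.016,0],[0,0,0],-1],[[-0.004,0.024,0],[0,0,0],-1],[[-0.004,0.03,0],[0,0,0],-1],[[-0.004,0.03,0],[0,0,0],-1]]'
python3 -m crank '[[[0,0.006,0],[0,0,0],-1],[[0,0.012,0],[0,0,0],-1],[[0,0.018,0],[0,0,0],-1],[[0,0.024,0],[0,0,0],-1],[[0,0.024,0],[0,0,0],-1]]'
python3 snap.py wrist w7
```

```text
t: 11.48
tool_pos: [0.5257, -0.177, 0.0906]
orientation: [2.401, 2.025, 0.0]
force: [1.1, 0.5, -1.6]
opening: 0.233
grip_force: 35.0
t: 11.9
tool_pos: [0.5399, -0.1793, 0.0906]
orientation: [2.401, 2.025, 0.0]
force: [-0.2, -0.1, -0.3]
opening: 0.228
grip_force: 35.0
```

```bash

python3 -m crank '[[[0,0.002,0],[0,0,0],-1],[[0,0.004,0],[0,0,0],-1],[[0,0.006,0],[0,0,0],-1],[[0,0.008,0],[0,0,0],-1],[[0,0.008,0],[0,0,0],-1]]'
python3 -m crank '[[[0,0.001,0],[0,0,0],-1],[[0,0.002,0],[0,0,0],-1],[[0,0.003,0],[0,0,0],-1],[[0,0.004,0],[0,0,0],-1],[[0,0.004,0],[0,0,0],-1]]'
```

```text
t: 12.37
tool_pos: [0.5428, -0.1793, 0.09]
orientation: [-2.399, -2.022, 0.003]
force: [-8.8, 4.8, 0.3]
opening: 0.233
grip_force: 35.2
t: 12.78
tool_pos: [0.5434, -0.179, 0.0895]
orientation: [-2.396, -2.019, 0.007]
force: [-24.2, 10.1, 6.8]
opening: 0.233
grip_force: 35.3
```

The lid has reached the rail. I back off the overshoot and press down.

```bash

python3 -m crank '[[[0,-0.004,0],[0,0,0],-1],[[0,-0.008,0],[0,0,0],-1],[[0,-0.008,0.002],[0,0,0],-1],[[0,-0.008,0.004],[0,0,0],-1],[[0,-0.008,0.005],[0,0,0],-1]]'
python3 -m crank '[[[0,0,0.001],[0,0,0],-1],[[0,0,0.002],[0,0,0],-1],[[0,0,0.003],[0,0,0],-1],[[0,0,0.004],[0,0,0],-1],[[0,0,0.004],[0,0,0],-1]]'
python3 -c "
from cell import sense
import numpy as np;from scipy.spatial.transform import Rotation as R
s=sense();M=R.from_rotvec(s['orientation']).as_matrix();print(s['tool_pos'],M[:,2],np.arctan2(M[1,1],M[0,1]),s['force'],s['torque'])"
```

```text
t: 13.2
tool_pos: [0.5417, -0.1797, 0.0875]
orientation: [2.402, 2.025, -0.0]
force: [-2.0, 0.8, -1.4]
opening: 0.234
grip_force: 35.0
t: 13.62
tool_pos: [0.5418, -0.1798, 0.0868]
orientation: [2.401, 2.025, 0.0]
force: [-9.3, 2.2, 16.9]
opening: 0.233
grip_force: 35.0
[ 0.54181965 -0.17975889  0.086793  ] [ 5.06084769e-04 -3.14279075e-04 -9.99999823e-01] -0.16965358830341126 [-9.30660976  2.21788332 16.93613326] [ 0.63632474  2.12240302 -0.22814331]
```

```bash

python3 -m crank '[[[0,0,0.001],[0,0,0],-1],[[0,0,0.001],[0,0,0],-1],[[0,0,0.001],[0,0,0],-1],[[0,0,0.001],[0,0,0],-1],[[0,0,0.001],[0,0,0],-1]]'
python3 -m crank '[[[0,0,0],[0,0,0],-1],[[0,0,0],[0,0,0],-1],[[0,0,0],[0,0,0],-1],[[0,0,0],[0,0,0],-1],[[0,0,0],[0,0,0],-1]]'
for c in side wrist scene; do python3 snap.py $c ${c}8; done
python3 -c "
import cv2,numpy as np
b=cv2.imread('pics/side8.png')[170:320,230:430];a=cv2.imread('pics/scene8.png')[120:270,200:400];w=cv2.imread('pics/wrist8.png')
o=np.zeros((600,800,3),np.uint8);o[:300,:400]=cv2.resize(b,None,fx=2,fy=2);o[300:,:400]=w[:300,240:];o[:300,400:]=cv2.resize(w[20:170,430:630],None,fx=2,fy=2);o[300:,400:]=cv2.resize(a,None,fx=2,fy=2);cv2.imwrite('pics/c8.png',o)"
```

```text
t: 14.03
tool_pos: [0.5418, -0.1798, 0.0868]
orientation: [2.401, 2.025, 0.0]
force: [-13.0, 3.6, 22.2]
opening: 0.233
grip_force: 35.0
t: 14.45
tool_pos: [0.5418, -0.1798, 0.0868]
orientation: [2.401, 2.025, 0.0]
force: [-12.4, 2.8, 23.0]
opening: 0.231
grip_force: 35.0
```

View pics/c8.png

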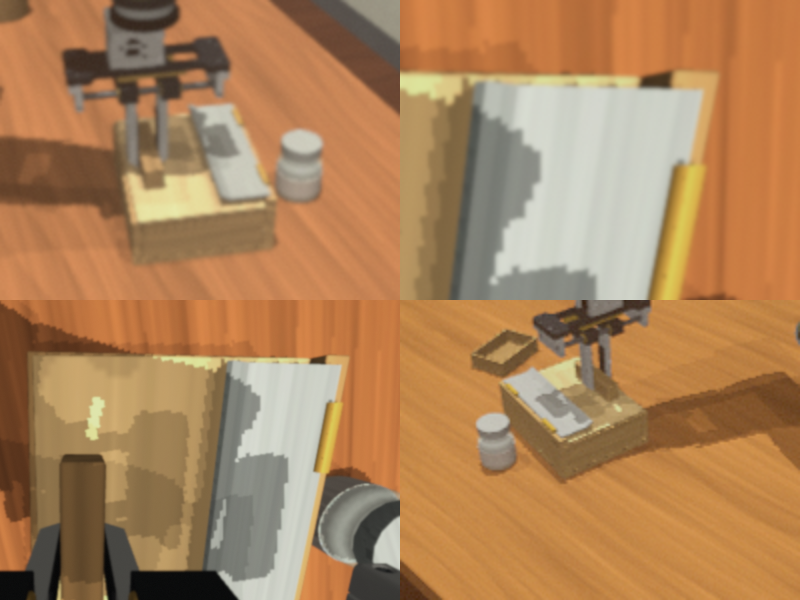

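The lid lies flush and flat under the plate, with bystanders untouched. There is a dark gap between lid and rail at wrist px about (550,58) to (566,58), and I measure it before handing in.

```bash
python3 - <<'E'
from h import *
w=load('wrist8');c=np.array([.591,-.1855]);a=-.17;M=np.array([[np.cos(a),-np.sin(a)],[np.sin(a),np.cos(a)]])
for n,p,z in(('lid corner',[550,58.5],.065),('rail front',[566,57],.073),('rim back corner',[588,56],.073),('lip',[467,61],.0815),('plate back',[580,66],.076),('front rim/lid',[270,53],.065)):
    print(n,((onz(w,[p],z)[0,:2]-c)@M).round(4))
print((np.array([.5418,-.1798])-c)@M)
hsv=w['frame'][57:60,535:595];print(hsv[1,:, :].sum(1).tolist())
E
```

```text
lid corner [0.0655 0.0948]
rail front [0.0681 0.0945]
rim back corner [0.0789 0.095 ]
lip [0.0163 0.0914]
plate back [0.0736 0.0901]
front rim/lid [-0.077  0.097]
[-0.04945511 -0.00270594]
[497, 500, 508, 522, 525, 523, 520, 519, 514, 509, 505, 502, 491, 463, 409, 342, 281, 239, 212, 198, 190, 180, 170, 167, 160, 158, 155, 152, 156, 179, 260, 370, 448, 485, 501, 504, 502, 501, 498, 494, 495, 492, 492, 489, 489, 489, 487, 487, 488, 483, 481, 478, 472, 450, 409, 371, 351, 342, 346, 356]
```

```bash
python3 -c "
from cell import hand_in
print(hand_in())"
```

```text
the job is handed in; nothing more can be done
None
```

The job is handed in, with no verdict returned: the lid is tucked under the lap plate about 2 mm short of the back rail, flat and square, still gripped at 35 N and pressed down with about 23 N, and the pictures show the plate down, with the jar and card tray untouched (the tape roll was out of the last frames).

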